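Unload and reload the pinned drill jig

ROBOT

A 6-joint arm with a two-finger parallel gripper is mounted at the origin on a cart in front of the work surface, level with it; the furniture and walls round the work are solid. World frame = base frame: x ahead of the robot, y to its left, z up, the work surface at z = 0. Lengths are in m, angles in degrees, forces in N, time in s.
With the tool pointing down it reaches from about 0.4 to 0.825 m from the base axis. Payload 7 kg.
Tool frame: the origin (TCP) lies on the centre line of the jaws, within the pads' length; the fingertips stand 19 mm ahead of it and the grasp point (between the pads) is the TCP (r.tip_extent is the distance from the TCP to the fingertips, in m); z points along the fingers, y is the line along which they close (so a half turn about z gives the same grasp; the last joint's range is limited). The gripper opens to 88 mm and grips with 3 to 60 N. Pads are 19 mm wide; open, the fingers measure 130 mm over their backs; the gripper's body (78 mm by 193 mm) begins 47 mm behind the grasp point.
Start: joints at [-57.978, 20.546, 0.682, 0, -70.136, -16.507], TCP at [0.181, -0.65, 0.246] pointing down, gripper open.
Joint ranges: [-176.03, 176.03], [-82.01, 121.73], [-58.28, 71.71], [-173.87, 95.51], [-174.79, -0.11], [-173.66, 173.66]. Speed limits (degrees/s): [136.94, 136.94, 172.46, 180, 180, 180].

INTERFACE

Orientations are given as [roll, pitch, yaw] about the fixed x, y, z axes, in that order (R = Rz(yaw) Ry(pitch) Rx(roll)).
In Python, from plant import r gives the robot as it stands. The module is installed in compiled form; this text tells all that it offers.
- The arm moves only by the tool jog_arm, never from a script. Its argument "deltas" is a list that holds one entry, the list of rows, each a list of 5 numbers: the opening, from -1 (shut) to 1 (fully open), then the shift along the world's x, y, z in cm, then the turn about the world's z in rad. In form: [[[claw, dx, dy, dz, turn], ...]]. A call has 1 to 8 rows; each row shifts and turns the commanded pose from where the row before left it; what a row does not reach is not made up. A row lasts 1/8 s, in which the tool goes at most 62.5 mm and 10.7 degrees, less where a joint would pass 70% of its speed; a pose out of reach is approached as far as the arm can. A call with a gripper value outside its range is refused whole. The fingers move at their own pace and stop on an object; "force" is the grip in N (left out, the last holds). Time passes only in rows, so rows that do not move let the fingers close. It gives the time, the measured TCP pose, the force, the opening and the grip force at its end, in the units of the state.
- r.get_state(): the state, without advancing time (a new reading comes with each control period).
- r.capture(name): name is "scene" or "top" or "wrist"; returns the picture (420x560x3 uint8, blue, green, red); there is no depth.
- r.camera_info(name): a dict with "fx", "fy", "cx", "cy" (pixels), "view" (4x4, takes a point from world to camera coordinates). Camera axes: x right, y up, looking along -z (the intrinsics and any distortion apply to the point x, -y, -z); pixel columns grow to the right and rows downward; lengths in m; the calibration is good to about 2 mm. A picture is of the moment at which its call begins: read the wrist's pose just before it. camera_info takes no time and is no camera call; for the wrist camera it gives the pose at the moment of the call.
- r.close_job(): hands the job in; it is judged then, once.
The state is a dict: "time_s": time; "joints": joint angles; "qd": joint speeds; "joint_torque": joint torques, N m; "tcp_pos": TCP position; "eef_rot": TCP orientation; "contact_force": force on the tool from outside, world axes, zero at the start; "moment": the same for the moment, N m; "gripper_width": finger opening in m; "gripper_force": force on a finger pad.
Only numpy, scipy, OpenCV 4.12 (cv2) and the standard library are available. Lean on these libraries where they do the work, as an engineer would, in place of code of your own. Each camera call takes 0.05 s, during which the arm holds its last target. There are 200 camera calls.

TASK

Put the next strap in the drill jig: pull the lock pin and park it in the empty hole of the drill block, lift the drill plate off and lay it on the bare top of the block beside the pin, then take the drilled strap out of the jig and lay it flat in the empty grey tray. Load the blank strap that has the same length as the drilled one, fully down between the locating pins, put the drill plate back over its dowels until it sits on its rests, and push the lock pin home through it. Leave the short strap where it lies.

Things in the scene. Friction and masses are not known exactly. Their poses are not given: they have to be found in the camera images.
- jig: Drill jig, fixed: plywood base 240x124x20 mm, origin centre of underside, x along it. Strap lies on its top (z=20) along x, 1.5 mm play, between 6 tapered pins 8 mm thick, tops at z=34: (+-72,+-23.5), (+-95.5,0). Plate rests at z=31 on 4 buttons at (+-38,+-36); 12 mm bullet-nosed dowels, tops z=54, rise at (38,-36), (-38,36). Lock-pin hole 16 mm through button (38,36).
- bush_plate: Drill plate: aluminium, 110x96x12 mm (x,y,z), origin centre of underside, two drill bushes on its middle line. Lift by the dark bar on top: 56 mm long in x, 16 mm wide in y, centred, z=12 to 42. Holes of 14 mm at (38,-36) and (-38,36) for the jig's dowels and (38,36) for the lock pin: its axes must point as the jig's. In the jig its origin is at (0,0,31). About 0.4 kg.
- lock_pin: Lock pin: dark knurled knob 26 mm across, 28 mm high, on a bullet-nosed steel shank 12 mm thick that reaches 30 mm below it. Origin on the axis at the knob's underside, z up. At the start it stands in the plate's hole; home in the jig its origin is at jig (38,36,43), knob down on the plate. About 0.09 kg. Fingers find room beside it along x of jig or block.
- strap_drilled: Drilled strap: flat steel bar 180x36x10 mm with two 8.5 mm holes, origin centre of underside, x along it. At the start in the jig under the plate, its ends showing; in the jig its origin is at jig (0,0,20). Grip it across its middle (36 mm), where no pins stand. About 0.45 kg.
- strap_blank: Blank strap: plain flat steel bar 180x36x10 mm without holes, the longer of the two that lie loose on the bench. Origin centre of underside, x along it; either way round fits the jig. About 0.45 kg. (A tall drawer cabinet, front at world x=0.70 from y=-0.29 to 0.05, stands behind the jig: carry things past in front of it.)
- strap_short: Short strap: plain flat steel bar 120x36x10 mm without holes, lying loose on the bench; too short for this jig, to be left alone. Origin centre of underside, x along it.
- drill_block: Drill block, fixed: pale wooden block 220x120x40 mm, origin centre of underside, x along it, top at z=40. Six drills stand in a row along the edge y=48, x=-98 to -28, up to 46 mm above the top. Empty parking hole for the lock pin: 16 mm wide, 36 mm deep, at (-60,0); parked, the pin's origin is at z=40. The bare top around (45,0) is for the plate, bar up.
- out_tray: Tray, fixed: empty grey sheet-steel tray for finished straps, 240x140 mm outside, 24 mm high (rolled rim to 27 mm), walls and floor 3 mm, origin centre of underside, x along its length. Inside 234x134 mm, so a strap lies along x with room for the fingers beside it.

How it is judged:
By the outcome, as a careful person would: the job done as asked, in the order asked, and still so for the second after the job is handed in, with the robot touching nothing.
It also fails if it takes over 141 s, if anything falls off the work surface, if the arm or the gripper's body presses on something with over 40 N, if the wrist force passes 120 N, or if a joint passes its speed limit or range.

## Working session

There is one attempt and no reset: what is moved stays moved. The work goes in short steps, Python scripts to look and compute and a tool call to move; the robot and the scene stay as the last step left them, time stands still between calls to the robot, and variables do not carry over. Pictures are saved under pics/ and viewed, at most 18 in all, crops included, and the job is handed in when it is done.

Besides the shell and the picture viewer there is one more tool, called as name(argument=value, ...) on one line, values as JSON. jog_arm: Moves the arm, as the interface text tells. Its arguments: {"type":"object","properties":{"deltas":{"type":"array"},"force":{"type":"number"}},"required":["deltas"]}

```bash
mkdir -p pics
cat > h.py <<'E'
from plant import r
import numpy as np, cv2
def info(n):
    c=r.camera_info(n); return c
def proj(n,P,c=None):
    c=c or info(n); P=np.atleast_2d(P); V=np.array(c["view"]); p=P@V[:3,:3].T+V[:3,3]
    x,y,z=p[:,0],-p[:,1],-p[:,2]
    return np.c_[c["fx"]*x/z+c["cx"],c["fy"]*y/z+c["cy"]]
def ray(n,uv,c=None):
    c=c or info(n); uv=np.atleast_2d(np.array(uv,float)); V=np.array(c["view"]); R=V[:3,:3]; o=-R.T@V[:3,3]
    d=np.c_[(uv[:,0]-c["cx"])/c["fx"],-(uv[:,1]-c["cy"])/c["fy"],-np.ones(len(uv))]@R
    return o,d
def onz(n,uv,z,c=None):
    o,d=ray(n,uv,c); t=(z-o[2])/d[:,2]; return o+t[:,None]*d
def tri(*obs):  # (name,uv,caminfo)
    A=np.zeros((3,3));b=np.zeros(3);L=[]
    for n,uv,c in obs:
        o,d=ray(n,uv,c);d=d[0]/np.linalg.norm(d[0]);M=np.eye(3)-np.outer(d,d);A+=M;b+=M@o;L.append((o,M))
    p=np.linalg.solve(A,b); return p,[float(np.linalg.norm(M@(p-o))) for o,M in L]
E
python3 - <<'E'
from h import *
for n in ("scene","top"):
    im=r.capture(n); cv2.imwrite(f"pics/{n}0.png",im)
    c=info(n); print(n,{k:(np.round(v,3).tolist()) for k,v in c.items()})
print(r.get_state(), r.tip_extent)
E
```

```text
scene {'fx': 541.814, 'fy': 541.814, 'cx': 283.399, 'cy': 209.818, 'view': [[-0.64, -0.768, -0.004, 0.281], [0.518, -0.435, 0.737, -0.373], [-0.567, 0.47, 0.676, -1.17], [0.0, 0.0, 0.0, 1.0]]}
top {'fx': 529.539, 'fy': 529.539, 'cx': 280.803, 'cy': 217.535, 'view': [[-0.016, -1.0, 0.01, -0.074], [0.984, -0.014, 0.175, -0.575], [-0.175, 0.013, 0.985, -1.218], [0.0, 0.0, 0.0, 1.0]]}
{'time_s': 0.1, 'joints': array([-5.79770724e+01,  2.05879648e+01,  6.38923118e-01, -1.65890762e-02,
       -7.01336727e+01, -1.65086866e+01]), 'qd': array([-0.1792993 , -0.11580247,  0.16366118,  0.0513741 , -0.03249402,
       -0.02874675]), 'joint_torque': array([-5.15092888e-04, -5.84161162e+01,  2.93754405e+01,  7.01551214e+00,
        1.02741370e-02, -6.48913397e-05]), 'tcp_pos': array([ 0.18043641, -0.65002758,  0.24471203]), 'eef_rot': array([ 1.79916263e+02, -8.55354937e-03, -1.64491401e+02]), 'contact_force': array([-0.05156745,  0.35366549, -0.63109299]), 'moment': array([ 0.02786009,  0.01650338, -0.03033875]), 'gripper_force': 0.0, 'gripper_width': 0.08747067597799878} 0.019
```

View pics/scene0.png

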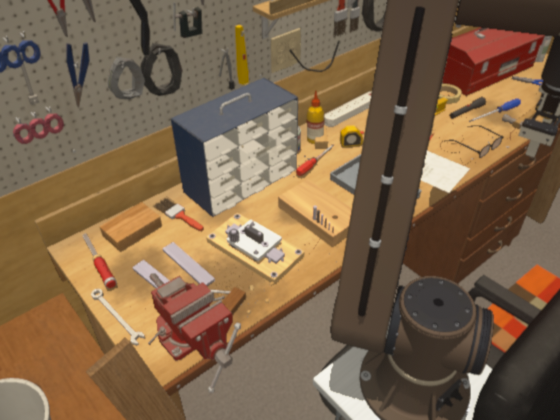

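View pics/top0.png

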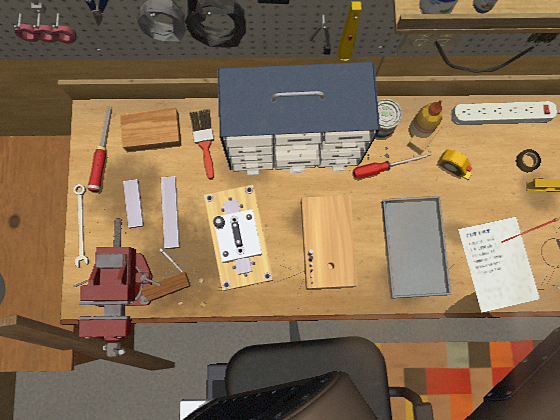

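The scene view shows cabinet, jig, block, straps and vise. In the top view: the long strap is at (170,212), short strap (133,203), jig (237,237), drill block (329,241), tray (415,247).

Run:
```python
import cv2
im=cv2.imread("pics/top0.png")
cv2.imwrite("pics/c1.png",cv2.resize(im[165:305,110:360],None,fx=3.2,fy=3.2,interpolation=cv2.INTER_CUBIC))
im=cv2.imread("pics/scene0.png")
cv2.imwrite("pics/c2.png",cv2.resize(im[170:310,120:370],None,fx=3.2,fy=3.2,interpolation=cv2.INTER_CUBIC))
```

```text
(no output)
```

View pics/c1.png

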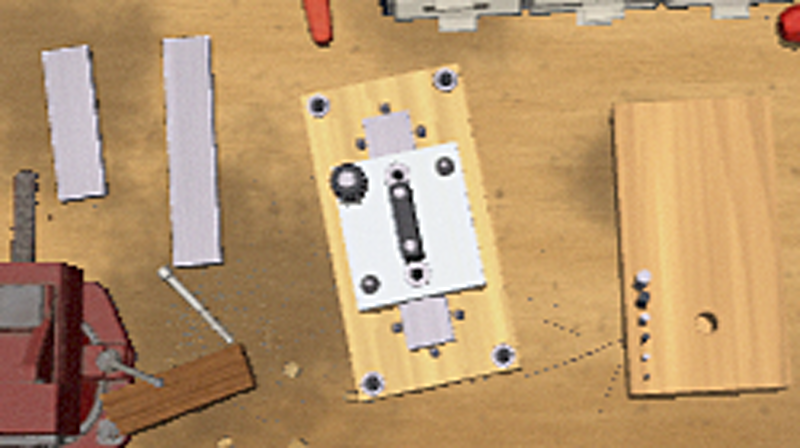

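View pics/c2.png

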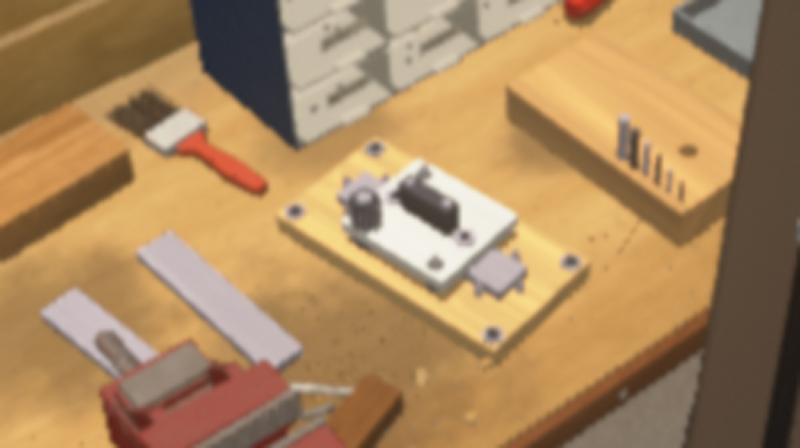

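Crops: the jig's x axis points up in the image (pin knob at crop (348,182), dowels (445,165) and (370,284), bar ends (397,190)/(410,245)). Block hole is at crop (707,322), drills along its left edge. The crop of the scene view confirms the layout.

```bash
cat > m1.py <<'E'
from h import *
im=cv2.imread("pics/top0.png"); g=cv2.cvtColor(im,cv2.COLOR_BGR2GRAY); hsv=cv2.cvtColor(im,cv2.COLOR_BGR2HSV)
def rects(mask,lo,hi,z,n="top",c=None,roi=None):
    out=[]
    for k in cv2.findContours(mask,cv2.RETR_EXTERNAL,cv2.CHAIN_APPROX_NONE)[0]:
        a=cv2.contourArea(k)
        if lo<a<hi:
            p=onz(n,k.reshape(-1,2),z,c)[:,:2]*1000
            (x,y),(w,h),an=cv2.minAreaRect(p.astype(np.float32))
            if w<h: an+=90
            an=(an+90)%180-90
            m=k.reshape(-1,2).mean(0); out.append((m.round().tolist(),round(x,1),round(y,1),round(max(w,h),1),round(min(w,h),1),round(an,2)))
    return out
if __name__=="__main__":
    # straps: pale low saturation
    m=((hsv[...,1]<45)&(hsv[...,2]>140)).astype(np.uint8)*255
    m[:, 300:]=0; m[:170]=0; m[300:]=0
    for q in rects(m,150,8000,0.010): print("pale@10",q)
    for q in rects(m,1500,8000,0.043): print("plate@43",q)
    m=((hsv[...,1]<90)&(hsv[...,2]>60)).astype(np.uint8)*255; m[:,:370]=0;m[:,460:]=0;m[:185]=0;m[305:]=0
    for q in rects(m,1500,20000,0.027): print("tray@27",q)
    def cp(x,y): return ((x+.5)/3.2-.5+110,(y+.5)/3.2-.5+165)
    for nm,xy,z in [("c-tl",(303,96),20),("c-tr",(456,65),20),("c-bl",(348,402),20),("c-br",(521,370),20),("dow+-",(445,163),54),("dow-+",(370,282),54),("knob",(348,178),71),("bush+",(397,174),43),("bush-",(416,274),43),("hole",(707,322),40),("b-tl",(613,103),40),("b-tr",(774,97),40),("b-bl",(630,396),40),("b-br",(787,388),40)]:
        print(nm,np.round(onz("top",cp(*xy),z/1000)[0]*1000,1), np.round(cp(*xy),1))
E
python3 m1.py
```

```text
pale@10 ([238.0, 237.0], 537.3, 24.3, 182.9, 98.8, 11.15)
pale@10 ([80.0, 226.0], 571.9, 409.6, 204.6, 29.2, 3.73)
pale@10 ([132.0, 203.0], 624.2, 283.2, 118.8, 37.0, 8.15)
pale@10 ([169.0, 212.0], 601.3, 192.3, 179.0, 36.4, 3.62)
plate@43 ([238.0, 237.0], 532.6, 22.0, 178.3, 96.2, 11.15)
tray@27 ([416.0, 247.0], 504.4, -415.3, 242.3, 159.6, 2.6)
c-tl [639.9 104.4  20. ] [204.3 194.7]
c-tr [662.8 -13.9  20. ] [252.2 185. ]
c-bl [404.9  68.7  20. ] [218.4 290.3]
c-br [426.7 -61.1  20. ] [272.5 280.3]
dow+- [579.5  -6.5  54. ] [248.7 215.6]
dow-+ [491.1  49.3  54. ] [225.3 252.8]
knob [566.2  64.   71. ] [218.4 220.3]
bush+ [573.6  30.2  43. ] [233.7 219. ]
bush- [497.7  16.1  43. ] [239.7 250.3]
hole [ 458.9 -200.1   40. ] [330.6 265.3]
b-tl [ 626.6 -133.9   40. ] [301.2 196.8]
b-tr [ 629.6 -256.9   40. ] [351.5 195. ]
b-bl [ 405.2 -141.4   40. ] [306.5 288.4]
b-br [ 409.2 -257.7   40. ] [355.6 285.9]
```

jog_arm(deltas=[[[1,4,3,0.5,0.09],[1,4,3,0.5,0.09],[1,4,3,0.5,0.09],[1,4,3,0.5,0.09],[1,4,3,0.5,0.09],[1,4,3,0.5,0.09],[1,4,3,0.5,0.09],[1,2,3,0.5,0.09]]])

```text
time_s: 1.1
tcp_pos: [0.4821, -0.4089, 0.2848]
eef_rot: [179.9, -0.0, -123.0]
contact_force: [0.1, 0.1, -0.0]
gripper_width: 0.0875
gripper_force: 0.0
```

```bash
cat > shot.py <<'E'
import sys,pickle
from h import *
nm=sys.argv[1]; c=info("wrist"); s=r.get_state(); im=r.capture("wrist"); c2=info("wrist")
cv2.imwrite(f"pics/{nm}.png",im); pickle.dump(c,open(f"pics/{nm}.pkl","wb"))
V=np.array(c["view"]); print(round(s["time_s"],2),s["tcp_pos"].round(4),s["eef_rot"].round(2),"cam",(-V[:3,:3].T@V[:3,3]).round(3),"axis",(-V[2,:3]).round(2),"up",V[1,:3].round(2),"qd",abs(s["qd"]).max().round(2),"j6",s["joints"].round(1))
print("center on z=.03:",onz("wrist",[[280,210],[0,0],[559,0],[559,419],[0,419]],.03,c).round(3)[:,:2].tolist(), c["fx"])
E
python3 shot.py w_tray
```

```text
1.1 [ 0.4821 -0.4089  0.2848] [ 179.93   -0.   -123.01] cam [ 0.44  -0.471  0.424] axis [ 0.15  0.23 -0.96] up [-0.52 -0.8  -0.28] qd 26.38 j6 [-22.6  15.4  -1.6  -0.  -73.1 -10.4]
center on z=.03: [[0.5, -0.37], [0.613, -0.698], [0.155, -0.401], [0.341, 0.092], [0.984, -0.328]] 360.0074488111056
```

jog_arm(deltas=[[[1,1,5.6,0,0.096],[1,1,5.6,0,0.096],[1,1,5.6,0,0.096],[1,1,5.6,-1,0.096],[1,1,5.6,-1,0.096],[1,0,5.6,-1,0.096],[1,0,5.6,-1,0.096],[1,0,5.6,-1,0.096]]])

```text
time_s: 2.15
tcp_pos: [0.5301, 0.0393, 0.2352]
eef_rot: [180.0, 0.0, -79.1]
contact_force: [-0.1, -0.4, 0.5]
gripper_width: 0.0875
gripper_force: 0.0
```

jog_arm(deltas=[[[1,0,0,-1,0],[1,0,0,0,0]]])

```text
time_s: 2.4
tcp_pos: [0.5298, 0.0376, 0.2246]
eef_rot: [179.9, -0.0, -79.2]
contact_force: [-0.5, -0.6, 0.1]
gripper_width: 0.0878
gripper_force: 0.0
```

```bash
python3 shot.py w_jig
```

```text
2.4 [0.5298 0.0376 0.2246] [ 1.7987e+02 -2.0000e-02 -7.9210e+01] cam [ 0.543 -0.036  0.364] axis [-0.05  0.27 -0.96] up [ 0.18 -0.94 -0.28] qd 1.69 j6 [ 25.2   8.  -19.1  -0.  -63.1 -14.4]
center on z=.03: [[0.52, 0.061], [0.781, -0.073], [0.327, -0.16], [0.152, 0.251], [0.791, 0.371]] 360.0074488111056
```

View pics/w_jig.png

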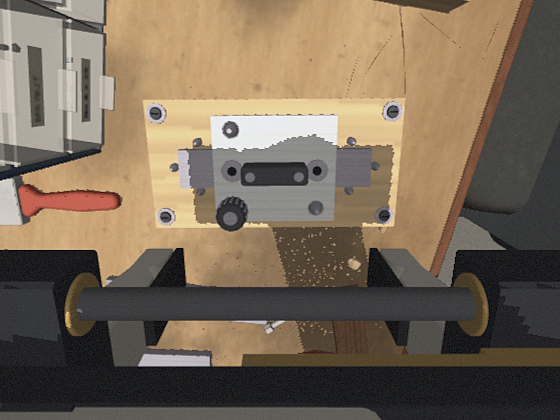

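The wrist view shows the jig: knob top ≈(233,207), dowels ≈(231,129) and (317,208), bushes (232,171)/(317,171), base corners (144,99),(405,98),(155,225),(394,227).

Run:
```python
from h import *
import pickle
c=pickle.load(open("pics/w_jig.pkl","rb")); im=cv2.imread("pics/w_jig.png")
ct=info("top")
T={"dow+-":(248.7,215.6),"dow-+":(225.3,252.8),"knob":(218.4,220.3),"bush+":(233.7,219.),"bush-":(239.7,250.3),"tl":(204.3,194.7),"tr":(252.2,185.),"bl":(218.4,290.3),"br":(272.5,280.3)}
W={"dow+-":(231,129),"dow-+":(317,208),"knob":(233,207),"bush+":(232,171),"bush-":(317,171),"tr":(144,99),"br":(405,98),"tl":(155,225),"bl":(394,227)}
Z={"dow+-":54,"dow-+":54,"knob":71,"bush+":43,"bush-":43,"tl":20,"tr":20,"bl":20,"br":20}
for k in W:
    p,e=tri(("wrist",W[k],c),("top",T[k],ct)); print(k,(p*1000).round(1),np.round(np.array(e)*1000,1),"w@z",(onz("wrist",W[k],Z[k]/1000,c)[0]*1000).round(1))
# plate contour pale at z43
cv2.imwrite("pics/w_jigc.png",cv2.resize(im[90:240,130:420],None,fx=2.7,fy=2.7,interpolation=cv2.INTER_CUBIC))
```

```text
dow+- [573.1  -9.3  85.1] [1.4 1.4] w@z [575.7  -7.7  54. ]
dow-+ [490.2  47.8  54.1] [1.6 1.6] w@z [489.4  46.5  54. ]
knob [567.6  65.2  42.4] [3.9 3.9] w@z [562.4  54.3  71. ]
bush+ [570.6  28.5  53.4] [1.5 1.5] w@z [570.3  29.7  43. ]
bush- [496.5  14.8  51.3] [0.7 0.7] w@z [495.   15.4  43. ]
tr [667.  -14.4   3.2] [1.1 1.1] w@z [661.3 -16.4  20. ]
br [426.8 -61.5  18.8] [0.4 0.4] w@z [427.3 -61.8  20. ]
tl [641.  105.1  15.6] [0.2 0.2] w@z [640.  103.3  20. ]
bl [403.4  64.9  18.7] [4.2 4.2] w@z [402.6  60.5  20. ]
```

View pics/w_jigc.png

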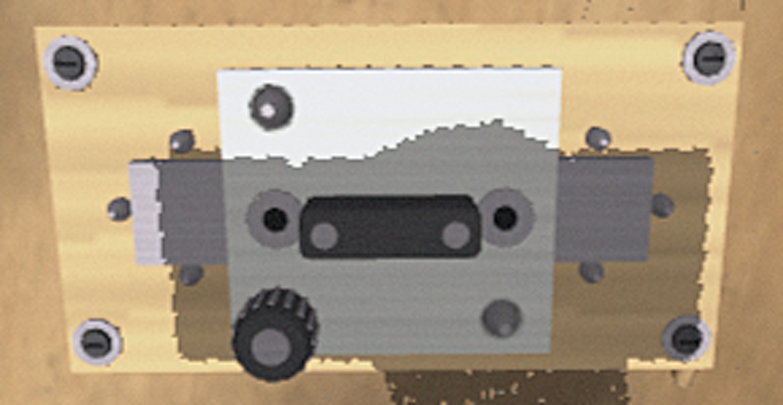

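The crop shows knob top centre at crop (270,347) → wrist px (230,218.5), bar centred at (390,227), strap ends and six locating pins visible.

Run:
```python
from h import *
import pickle
c=pickle.load(open("pics/w_jig.pkl","rb"));ct=info("top")
f=lambda x,y:(130+(x+.5)/2.7-.5,90+(y+.5)/2.7-.5)
p,e=tri(("wrist",f(270,347),c),("top",(218.6,221.4),ct));print("knob",(p*1000).round(1),np.round(np.array(e)*1000,1))
for n,q,z in [("knob",(270,347),71),("bar+y-",(390,194),73),("bartopL",(302,227),73),("bartopR",(481,227),73),("bar bottom edge",(390,257),73),("bush+",(275,217),43),("bush-",(505,217),43),("strap+ a",(130,161),30),("strap+ b",(137,265),30),("strap- a",(652,157),30),("strap- b",(648,262),30),("pl tr",(218,71),43),("pl br",(560,69),43),("pl bl",(549,354),43),("pl tl",(235,353),43),("s1",(69,64),22),("s2",(709,59),22),("s3",(97,342),22),("s4",(687,339),22)]:
    print(n,(onz("wrist",f(*q),z/1000,c)[0]*1000).round(1))
```

```text
knob [563.1  63.2  74.9] [0.3 0.3]
knob [563.6  64.7  71. ]
bar+y- [535.4   9.6  73. ]
bartopL [559.7  24.4  73. ]
bartopR [506.4  14.3  73. ]
bar bottom edge [531.8  28.6  73. ]
bush+ [570.8  28.9  43. ]
bush- [495.5  14.6  43. ]
strap+ a [623.5  21.7  30. ]
strap+ b [617.   57.5  30. ]
strap- a [448.8 -12.9  30. ]
strap- b [440.6  22.9  30. ]
pl tr [595.9 -14.3  43. ]
pl br [488.6 -35.4  43. ]
pl bl [470.   58.8  43. ]
pl tl [577.2  78.7  43. ]
s1 [649.4  -5.8  22. ]
s2 [436. -48.  22.]
s3 [629.9  91.4  22. ]
s4 [416.5  49.8  22. ]
```

jog_arm(deltas=[[[0,3.4,2.7,-3,0.005],[0,0,0,-4,0],[0,0,0,-4,0],[0,0,0,-3,0],[0,0,0,-1.9,0],[0,0,0,0,0]]])

```text
time_s: 3.2
tcp_pos: [0.564, 0.0629, 0.0655]
eef_rot: [179.8, -0.0, -79.1]
contact_force: [0.4, -0.3, 0.3]
gripper_width: 0.0442
gripper_force: 0.0
```

jog_arm(deltas=[[[-1,0,0,0,0],[-1,0,0,0,0],[-1,0,0,0,0],[-1,0,0,0,0],[-1,0,0,0,0]]], force=25)

```text
time_s: 3.82
tcp_pos: [0.5651, 0.0647, 0.0677]
eef_rot: [-179.9, -0.0, -78.9]
contact_force: [-0.7, -1.3, 7.4]
gripper_width: 0.0248
gripper_force: 25.0
```

jog_arm(deltas=[[[-1,0,0,0.5,0],[-1,0,0,1,0],[-1,0,0,1.5,0],[-1,0,0,2,0],[-1,0,0,2.5,0],[-1,0,0,2.5,0],[-1,0,0,0,0]]])

```text
time_s: 4.7
tcp_pos: [0.5659, 0.0651, 0.1697]
eef_rot: [-179.7, 0.0, -78.9]
contact_force: [-0.9, 0.3, -1.6]
gripper_width: 0.0245
gripper_force: 25.0
```

jog_arm(deltas=[[[-1,-1.5,-3,0,-0.02],[-1,-1.5,-3,0,-0.02],[-1,-1.5,-3,0,-0.02],[-1,-1.5,-3,0,-0.02],[-1,-1.5,-3,0,-0.02],[-1,-1.2,-2.5,0,-0.02],[-1,-1,-2,0,-0.02],[-1,0,0,0,-0.02]]])

```text
time_s: 5.7
tcp_pos: [0.4665, -0.1312, 0.1664]
eef_rot: [180.0, 0.0, -88.3]
contact_force: [0.3, -0.3, -1.0]
gripper_width: 0.0253
gripper_force: 25.0
```

jog_arm(deltas=[[[-1,0,0,0,0]]])

```text
time_s: 5.82
tcp_pos: [0.4677, -0.1302, 0.1666]
eef_rot: [-180.0, 0.0, -88.1]
contact_force: [0.1, -0.2, -1.0]
gripper_width: 0.0252
gripper_force: 25.0
```

```bash
python3 shot.py w_blk
```

```text
5.83 [ 0.4677 -0.1302  0.1666] [-179.99    0.    -88.13] cam [ 0.469 -0.205  0.306] axis [-0.01  0.28 -0.96] up [ 0.03 -0.96 -0.28] qd 0.82 j6 [  7.7   6.6 -29.1  -0.  -54.3  -5.8]
center on z=.03: [[0.463, -0.122], [0.659, -0.266], [0.278, -0.278], [0.188, 0.079], [0.725, 0.096]] 360.0074488111056
```

View pics/w_blk.png

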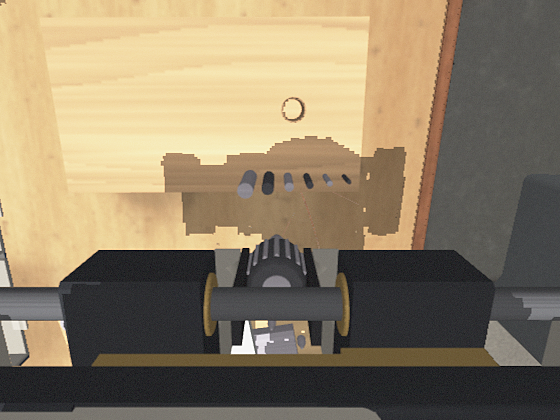

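The wrist view shows the hole at (293,109), the drills at row ~182, block top corners (42,18),(369,16),(67,192); the pin is held.

Run:
```python
from h import *
import pickle
c=pickle.load(open("pics/w_blk.pkl","rb"));ct=info("top")
print("tri hole",tri(("wrist",(293,109),c),("top",(330.6,265.3),ct)))
for q in [(293,109),(42,18),(369,16),(67,192),(363,192)]: print(q,(onz("wrist",q,.040,c)[0]*1000).round(1))
im=cv2.imread("pics/w_blk.png"); g=cv2.cvtColor(im,cv2.COLOR_BGR2GRAY)[90:130,275:312]
ys,xs=np.where(g<np.median(g)-25); print(len(xs),xs.min()+275,xs.max()+275,ys.min()+90,ys.max()+90)
```

```text
tri hole (array([ 0.45770797, -0.20015166,  0.04617281]), [0.0009342090415520232, 0.0009342090415520491])
(293, 109) [ 456.8 -200.7   40. ]
(42, 18) [ 626.6 -253.8   40. ]
(369, 16) [ 409. -262.   40.]
(67, 192) [ 625.4 -134.5   40. ]
(363, 192) [ 400.9 -141.7   40. ]
218 281 305 97 122
```

jog_arm(deltas=[[[-1,-0.5,-3.5,0,0],[-1,-0.45,-3.5,0,0],[-1,0,0,-1,0],[-1,0,0,-1,0],[-1,0,0,0,0],[-1,0,0,0,0]]])

```text
time_s: 6.62
tcp_pos: [0.4583, -0.1998, 0.1466]
eef_rot: [180.0, -0.0, -88.0]
contact_force: [-0.5, -0.8, -0.4]
gripper_width: 0.0251
gripper_force: 25.0
```

jog_arm(deltas=[[[-1,0,0,0,0]]])

```text
time_s: 6.75
tcp_pos: [0.4584, -0.2, 0.1469]
eef_rot: [-180.0, -0.0, -88.1]
contact_force: [-0.4, -0.3, -1.1]
gripper_width: 0.0253
gripper_force: 25.0
```

```bash
python3 shot.py w_blk2; python3 shot.py w_blk3
```

```text
6.75 [ 0.4584 -0.2     0.1469] [-1.7996e+02 -1.0000e-02 -8.8060e+01] cam [ 0.46  -0.275  0.286] axis [-0.01  0.28 -0.96] up [ 0.03 -0.96 -0.28] qd 0.23 j6 [ -1.    9.3 -28.9   0.  -51.8   3. ]
center on z=.03: [[0.454, -0.198], [0.637, -0.331], [0.283, -0.343], [0.198, -0.012], [0.697, 0.005]] 360.0074488111056
6.8 [ 0.4583 -0.2001  0.1469] [-179.97   -0.    -88.07] cam [ 0.46  -0.275  0.286] axis [-0.01  0.28 -0.96] up [ 0.03 -0.96 -0.28] qd 0.3 j6 [ -1.    9.3 -28.9   0.  -51.8   3. ]
center on z=.03: [[0.454, -0.198], [0.637, -0.331], [0.283, -0.343], [0.198, -0.012], [0.697, 0.005]] 360.0074488111056
```

jog_arm(deltas=[[[-1,0,0,-2.5,0],[-1,0,0,-2.5,0],[-1,0,0,-0.8,0],[-1,0,0,-0.8,0],[-1,0,0,0,0]]])

```text
time_s: 7.48
tcp_pos: [0.4581, -0.2004, 0.0806]
eef_rot: [180.0, -0.0, -88.1]
contact_force: [-0.3, 0.1, -0.8]
gripper_width: 0.0252
gripper_force: 25.0
```

jog_arm(deltas=[[[-1,0,0,-0.6,0],[-1,0,0,-0.6,0],[-1,0,0,-0.3,0],[-1,0,0,0,0]]])

```text
time_s: 7.98
tcp_pos: [0.4579, -0.2004, 0.0653]
eef_rot: [180.0, 0.0, -88.1]
contact_force: [-0.9, -1.1, -2.0]
gripper_width: 0.0251
gripper_force: 25.0
```

Pin entered the hole cleanly. Settle it, release, and rise.

jog_arm(deltas=[[[-1,0,0,-0.2,0],[-1,0,0,0,0],[0,0,0,0,0],[0.1,0,0,0,0],[0.1,0,0,0,0]]])

```text
time_s: 8.6
tcp_pos: [0.4581, -0.2004, 0.0635]
eef_rot: [180.0, -0.0, -88.1]
contact_force: [0.3, 0.0, 0.2]
gripper_width: 0.0465
gripper_force: 0.0
```

jog_arm(deltas=[[[0.1,0,0,2,0],[0.1,0,0,4,0],[0.1,0,0,4,-0.1],[0.1,0.5,3,0,-0.18],[0.1,0.5,4,0,-0.18],[0.1,0.5,4,0,-0.18],[0.1,0.5,4,0,-0.18],[0.1,0.5,4,0,-0.18]]])

```text
time_s: 9.6
tcp_pos: [0.4831, -0.0091, 0.1636]
eef_rot: [-180.0, 0.0, -145.7]
contact_force: [0.6, 0.5, 0.4]
gripper_width: 0.0481
gripper_force: 0.0
```

jog_arm(deltas=[[[0.1,0,1,0,-0.18],[0.1,0,0,0,-0.18],[0.1,0,0,0,0],[0.1,0,0,0,0]]])

```text
time_s: 10.1
tcp_pos: [0.483, -0.0005, 0.1635]
eef_rot: [-180.0, -0.0, -165.8]
contact_force: [-0.1, 0.2, 0.1]
gripper_width: 0.0486
gripper_force: 0.0
```

```bash
python3 shot.py w_pl
```

```text
10.1 [ 0.483  -0.0005  0.1635] [-1.8000e+02 -1.0000e-02 -1.6582e+02] cam [ 0.409 -0.018  0.302] axis [ 0.27  0.07 -0.96] up [-0.93 -0.23 -0.28] qd 0.71 j6 [ 23.3   6.6 -29.6  -0.  -53.8 -99.1]
center on z=.03: [[0.487, 0.005], [0.39, -0.215], [0.297, 0.151], [0.623, 0.313], [0.753, -0.202]] 360.0074488111056
```

View pics/w_pl.png

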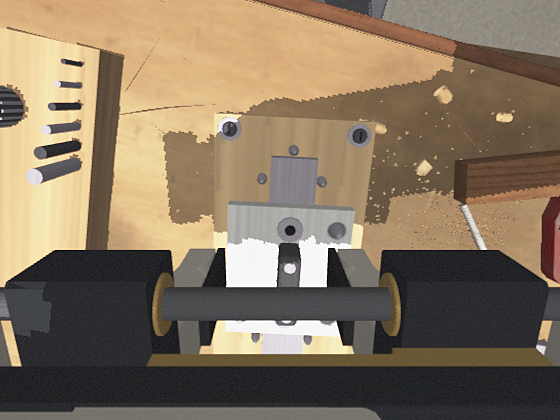

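The wrist view shows the parked pin at left (5,105), bush(-) at (290,230), strap end corners (272,157),(318,158), jig screws (229,130),(360,134).

Run:
```python
from h import *
import pickle
c=pickle.load(open("pics/w_pl.pkl","rb"))
a=np.deg2rad(11.1);R=np.array([[np.cos(a),-np.sin(a)],[np.sin(a),np.cos(a)]])
for n,q,z,l in [("bush-",(290,230),43,(-38.3,0)),("s2",(229,130),22,(-108.5,-50.5)),("s4",(360,134),22,(-108.5,50.5)),("sa",(272,157),30,(-90,-18)),("sb",(318,158),30,(-90,18)),("pin",(293.5,149.5),34,(-95.5,0))]:
    p=onz("wrist",q,z/1000,c)[0]*1000; print(n,p.round(1),"-> centre",(p[:2]-R@np.array(l)).round(1))
```

```text
bush- [496.8  15.   43. ] -> centre [534.4  22.4]
s2 [437.  -48.2  22. ] -> centre [533.7  22.3]
s4 [415.4  49.8  22. ] -> centre [531.5  21.1]
sa [447.8 -11.5  30. ] -> centre [532.7  23.5]
sb [440.   22.5  30. ] -> centre [531.8  22.1]
pin [437.9   2.5  34. ] -> centre [531.6  20.9]
```

jog_arm(deltas=[[[0.1,2.6,1.1,0,-0.054],[0.1,2.6,1.2,-1,0],[0.1,0,0,-3,0],[0.1,0,0,-3,0],[0.1,0,0,-2,0],[0.1,0,0,-0.7,0],[0.1,0,0,0,0]]])

```text
time_s: 11.02
tcp_pos: [0.5351, 0.0224, 0.0665]
eef_rot: [-180.0, -0.0, -169.1]
contact_force: [0.1, 0.3, 0.0]
gripper_width: 0.048
gripper_force: 0.0
```

jog_arm(deltas=[[[-1,0,0,0,0],[-1,0,0,0,0],[-1,0,0,0,0],[-1,0,0,0,0],[-1,0,0,0,0]]], force=40)

```text
time_s: 11.65
tcp_pos: [0.5352, 0.0224, 0.0669]
eef_rot: [-180.0, 0.0, -169.1]
contact_force: [-0.2, -3.0, 3.9]
gripper_width: 0.0157
gripper_force: 40.0
```

jog_arm(deltas=[[[-1,0,0,0.5,0],[-1,0,0,0.5,0],[-1,0,0,1,0],[-1,0,0,1,0],[-1,0,0,2,0],[-1,0,0,2,0],[-1,0,0,2,0],[-1,0,0,0.3,0]]])

```text
time_s: 12.65
tcp_pos: [0.5357, 0.0231, 0.1612]
eef_rot: [180.0, 0.2, -169.1]
contact_force: [-0.1, 0.1, -4.1]
gripper_width: 0.0157
gripper_force: 40.0
```

jog_arm(deltas=[[[-1,0.3,-2.5,0,-0.02],[-1,0.4,-3,0,-0.02],[-1,0.4,-3,0,-0.02],[-1,0.4,-3,0,-0.02],[-1,0.4,-3,0,-0.02],[-1,0.4,-3,0,-0.02],[-1,0.4,-2.5,0,-0.02],[-1,0.1,-1.9,0,-0.015]]])

```text
time_s: 13.65
tcp_pos: [0.5626, -0.1972, 0.1586]
eef_rot: [180.0, -0.1, -178.1]
contact_force: [0.7, -0.2, -3.3]
gripper_width: 0.0156
gripper_force: 40.0
```

jog_arm(deltas=[[[-1,0,0,-2,0],[-1,0,0,-2,0],[-1,0,0,-2,0],[-1,0,0,-1,0],[-1,0,0,-0.7,0],[-1,0,0,-0.3,0],[-1,0,0,0,0]]])

```text
time_s: 14.52
tcp_pos: [0.5632, -0.1964, 0.0799]
eef_rot: [-180.0, 0.0, -178.0]
contact_force: [0.2, -0.1, -4.3]
gripper_width: 0.0153
gripper_force: 40.0
```

jog_arm(deltas=[[[-1,0,0,-0.3,0],[-1,0,0,-0.1,0],[-1,0,0,-0.05,0],[-1,0,0,0,0]]])

```text
time_s: 15.02
tcp_pos: [0.5631, -0.1964, 0.076]
eef_rot: [-180.0, 0.0, -178.0]
contact_force: [-3.8, 3.0, 5.7]
gripper_width: 0.0157
gripper_force: 40.0
```

jog_arm(deltas=[[[0,0,0,0,0],[0.1,0,0,0,0],[0.1,0,0,0,0],[0.1,0,0,1,0],[0.1,0,0,3,0],[0.1,0,0,4.5,0]]])

```text
time_s: 15.78
tcp_pos: [0.5623, -0.1964, 0.1604]
eef_rot: [180.0, -0.1, -178.0]
contact_force: [1.2, -0.1, 0.1]
gripper_width: 0.0482
gripper_force: 0.0
```

jog_arm(deltas=[[[0.1,-0.5,3,0,0.02],[0.1,-0.5,4,0,0.02],[0.1,-0.5,4,0,0.02],[0.1,-0.5,4,0,0.02],[0.1,-0.5,4,0,0.02],[0.1,-0.3,2.9,-1,0.02],[0.1,0,0,-1,0.035],[0.1,0,0,0,0]]])

```text
time_s: 16.77
tcp_pos: [0.5346, 0.0224, 0.1398]
eef_rot: [-180.0, -0.1, -169.1]
contact_force: [-0.3, -0.7, 0.3]
gripper_width: 0.0483
gripper_force: 0.0
```

```bash
python3 shot.py w_st; python3 -c "
from h import *
im=r.capture('top');cv2.imwrite('pics/top1.png',im);a=im[165:310,110:470];cv2.imwrite('pics/top1c.png',cv2.resize(a,None,fx=2.2,fy=2.2,interpolation=cv2.INTER_CUBIC));b=cv2.imread('pics/w_st.png');cv2.imwrite('pics/mix.png',np.vstack([cv2.resize(b[:200],(700,250)),cv2.resize(a,(800,322))[:,:700]]))"
```

```text
16.77 [0.5346 0.0224 0.1398] [-1.7999e+02 -6.0000e-02 -1.6909e+02] cam [0.46  0.009 0.279] axis [ 0.27  0.05 -0.96] up [-0.94 -0.18 -0.28] qd 1.14 j6 [  23.4   13.   -25.1   -0.   -51.9 -102.5]
center on z=.03: [[0.532, 0.026], [0.432, -0.17], [0.367, 0.169], [0.672, 0.299], [0.763, -0.176]] 360.0074488111056
```

View pics/mix.png

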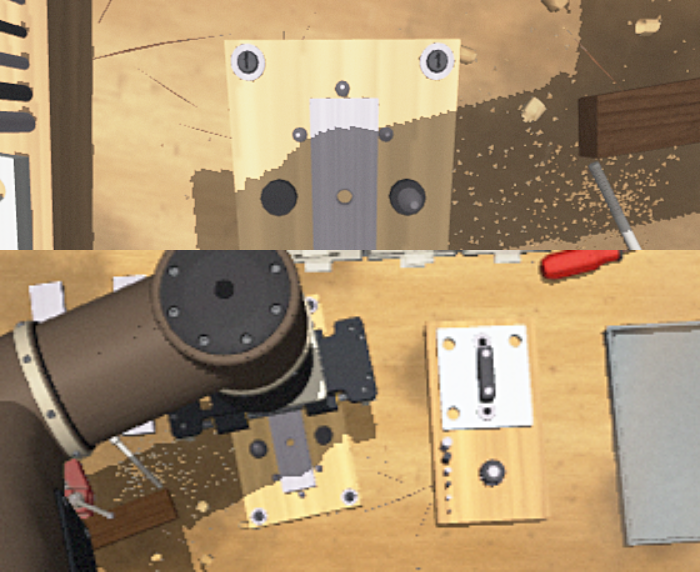

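The top crop shows the plate on the block beside the parked pin; the wrist view shows the drilled strap bare in the jig, middle clear. Now grip it.

jog_arm(deltas=[[[0.1,0,0,-3,0],[0.1,0,0,-3,0],[0.1,0,0,-2,0],[0.1,0,0,-1.4,0],[0.1,0,0,-0.5,0],[0.1,0,0,0,0]]])

```text
time_s: 17.62
tcp_pos: [0.5353, 0.0225, 0.0413]
eef_rot: [-180.0, 0.0, -169.1]
contact_force: [0.9, 0.7, 0.4]
gripper_width: 0.0486
gripper_force: 0.0
```

jog_arm(deltas=[[[-1,0,0,0,0],[-1,0,0,0,0],[-1,0,0,0,0],[-1,0,0,0,0]]], force=50)

```text
time_s: 18.12
tcp_pos: [0.5355, 0.0227, 0.0417]
eef_rot: [-180.0, 0.1, -169.1]
contact_force: [-1.7, -1.7, 6.5]
gripper_width: 0.0353
gripper_force: 50.0
```

jog_arm(deltas=[[[-1,0,0,0.5,0],[-1,0,0,0.5,0],[-1,0,0,1,0],[-1,0,0,2,0],[-1,0,0,3,0],[-1,0,0,3,0],[-1,0,0,0,0],[-1,0,0,0,0]]])

```text
time_s: 19.12
tcp_pos: [0.5342, 0.0225, 0.1403]
eef_rot: [180.0, -0.1, -169.2]
contact_force: [-0.1, -0.2, -6.3]
gripper_width: 0.0351
gripper_force: 50.0
```

```bash
python3 shot.py h_dr; python3 -c "
from h import *
im=cv2.imread('pics/h_dr.png');cv2.imwrite('pics/h_drc.png',cv2.resize(im[60:260,160:420],None,fx=3,fy=3,interpolation=cv2.INTER_CUBIC))"
```

```text
19.12 [0.5342 0.0225 0.1403] [ 1.7998e+02 -6.0000e-02 -1.6915e+02] cam [0.459 0.009 0.279] axis [ 0.27  0.05 -0.96] up [-0.94 -0.18 -0.28] qd 0.99 j6 [  23.4   12.9  -25.1   -0.   -52.  -102.5]
center on z=.03: [[0.532, 0.026], [0.431, -0.17], [0.366, 0.17], [0.672, 0.3], [0.763, -0.177]] 360.0074488111056
```

View pics/h_drc.png

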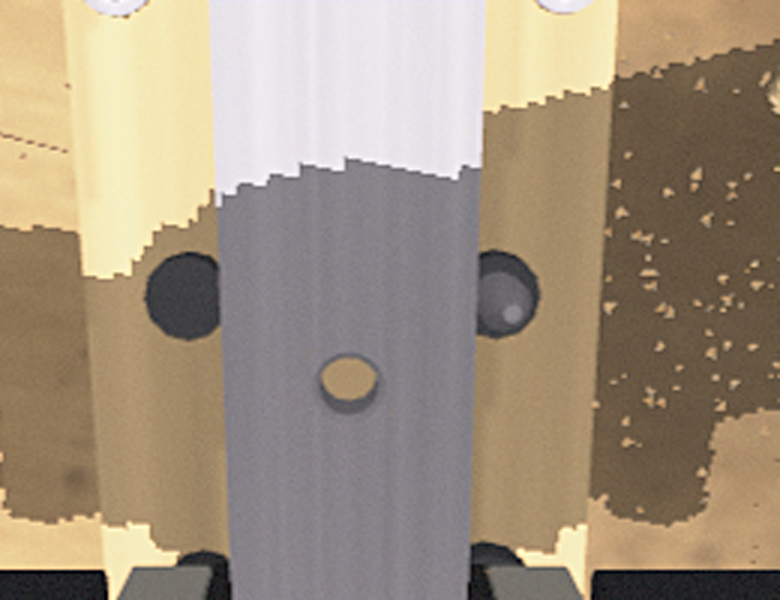

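The crop shows the strap level and centred between the fingers, its far end above row 60; find that edge by code.

```bash
cat > edge.py <<'E'
import sys
from h import *
for n in sys.argv[1:]:
    im=cv2.imread(f"pics/{n}.png"); s=cv2.cvtColor(im,cv2.COLOR_BGR2HSV)[...,1].astype(int); v=im.mean(2)
    for c in (250,260,270,280,290,300,310): 
        col=s[:120,c]; k=np.where(col>60)[0]; print(n,c,"last saturated row",k[-1] if len(k) else None, end="; ")
    row=s[80]; k=np.where(row<50)[0]; k=k[(k>200)&(k<360)]; print("\nrow80 pale cols",k.min(),k.max())
    row=s[150]; k=np.where(row<50)[0]; k=k[(k>200)&(k<360)]; print("row150 cols",k.min(),k.max())
E
python3 edge.py h_dr
```

```text
h_dr 250 last saturated row 58; h_dr 260 last saturated row 58; h_dr 270 last saturated row 58; h_dr 280 last saturated row 32; h_dr 290 last saturated row 57; h_dr 300 last saturated row 58; h_dr 310 last saturated row 58; 
row80 pale cols 230 321
row150 cols 202 336
```

Run:
```python
from h import *
a=cv2.imread("pics/top1.png")[185:310,360:470]; cv2.imwrite("pics/tr.png",cv2.resize(a,None,fx=4.5,fy=4.5,interpolation=cv2.INTER_CUBIC))
```

View pics/tr.png

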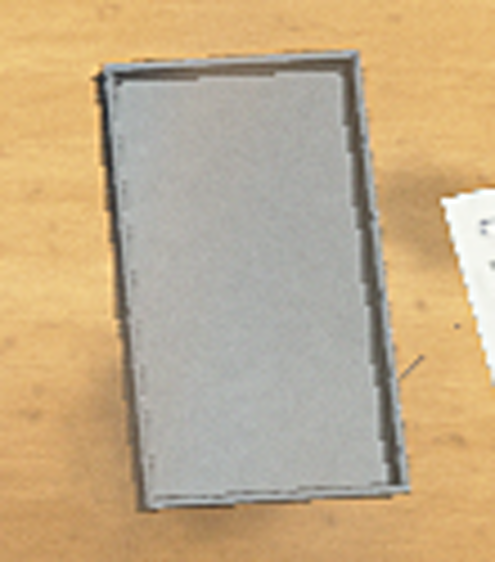

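The tray crop shows its rim corners at crop (106,68),(358,54),(408,490),(146,505).

Run:
```python
from h import *
q=np.array([(106,68),(358,54),(408,490),(146,505)],float); uv=(q+.5)/4.5-.5+[360,185]
P=onz("top",uv,.027)*1000; print(P.round(1),P.mean(0).round(1)); 
for i in range(4):
    d=P[(i+1)%4]-P[i]; print(np.linalg.norm(d).round(1),np.degrees(np.arctan2(d[1],d[0])).round(1))
```

```text
[[ 619.3 -336.3   27. ]
 [ 625.2 -475.2   27. ]
 [ 388.2 -485.6   27. ]
 [ 382.6 -345.7   27. ]] [ 503.8 -410.7   27. ]
139.0 -87.6
237.3 -177.5
140.0 92.3
237.0 2.3
```

jog_arm(deltas=[[[-1,-0.2,-2.5,0,-0.012],[-1,-0.25,-3.5,0,-0.012],[-1,-0.25,-4,0,-0.012],[-1,-0.25,-4,0,-0.012],[-1,-0.25,-4,0,-0.012],[-1,-0.25,-4,0,-0.012],[-1,-0.25,-4,0,-0.012],[-1,-0.25,-4,0,-0.012]]])

```text
time_s: 20.18
tcp_pos: [0.5145, -0.2785, 0.1393]
eef_rot: [179.9, -0.2, -174.7]
contact_force: [0.9, 0.6, -4.8]
gripper_width: 0.0352
gripper_force: 50.0
```

jog_arm(deltas=[[[-1,-0.25,-4,0,-0.012],[-1,-0.25,-4,0,-0.012],[-1,-0.25,-3,0,-0.012],[-1,-0.25,-2.3,0,-0.016],[-1,-0.2,0,-2,0],[-1,0,0,-3,0],[-1,0,0,-2,0],[-1,0,0,-1,0]]])

```text
time_s: 21.18
tcp_pos: [0.5026, -0.4098, 0.0589]
eef_rot: [179.9, -0.2, -177.6]
contact_force: [-0.2, -0.5, -5.0]
gripper_width: 0.0352
gripper_force: 50.0
```

jog_arm(deltas=[[[-1,0,0,-1,0],[-1,0,0,-1,0],[-1,0,0,-0.8,0],[-1,0,0,0,0]]])

```text
time_s: 21.68
tcp_pos: [0.5032, -0.4102, 0.0325]
eef_rot: [180.0, -0.1, -177.6]
contact_force: [-0.7, 0.2, -5.4]
gripper_width: 0.0354
gripper_force: 50.0
```

jog_arm(deltas=[[[-1,0,0,-0.5,0],[-1,0,0,-0.2,0],[-1,0,0,-0.1,0],[-1,0,0,0,0]]])

```text
time_s: 22.18
tcp_pos: [0.5036, -0.4104, 0.0251]
eef_rot: [-180.0, 0.0, -177.6]
contact_force: [-1.1, -0.4, -5.5]
gripper_width: 0.0352
gripper_force: 50.0
```

jog_arm(deltas=[[[-1,0,0,-0.1,0],[-1,0,0,-0.05,0],[-1,0,0,0,0]]])

```text
time_s: 22.55
tcp_pos: [0.5037, -0.4105, 0.0248]
eef_rot: [-180.0, 0.0, -177.6]
contact_force: [-2.1, 3.3, 5.6]
gripper_width: 0.0351
gripper_force: 50.0
```

jog_arm(deltas=[[[0,0,0,0,0],[0.1,0,0,0,0],[0.1,0,0,1,0],[0.1,0,0,4,0],[0.1,0,0,5,0],[0.1,0.2,4,4,0],[0.1,0.2,5,0,0],[0.1,0.2,5,0,0]]])

```text
time_s: 23.55
tcp_pos: [0.5099, -0.2693, 0.1651]
eef_rot: [-180.0, 0.1, -177.6]
contact_force: [0.8, 0.7, -0.2]
gripper_width: 0.0482
gripper_force: 0.0
```

jog_arm(deltas=[[[0.1,0.2,5,0,0],[0.1,0.2,5,0,0],[0.1,0.2,5,0,0],[0.1,0.2,5,0,0],[0.1,0.2,5,0,0],[0.1,0.2,5,0,0.02],[0.1,1,5,0,0],[0.1,1,5,0,0]]])

```text
time_s: 24.55
tcp_pos: [0.5419, 0.1315, 0.1647]
eef_rot: [180.0, 0.1, -176.4]
contact_force: [1.2, -0.2, -0.2]
gripper_width: 0.0481
gripper_force: 0.0
```

jog_arm(deltas=[[[0.1,2,4,0,0],[0.1,2,2.2,0,0],[0.1,0,0,0,0],[0.1,0,0,0,0]]])

```text
time_s: 25.05
tcp_pos: [0.5812, 0.1913, 0.1637]
eef_rot: [-180.0, -0.0, -176.5]
contact_force: [-0.4, 0.1, 0.2]
gripper_width: 0.0479
gripper_force: 0.0
```

```bash
python3 shot.py w_bk; python3 -c "
from h import *
import sys;sys.argv=['x']
im=r.capture('top');cv2.imwrite('pics/top2.png',im)
b=cv2.imread('pics/w_bk.png');cv2.imwrite('pics/mix2.png',np.vstack([b[:300],cv2.resize(im[180:310,360:470],(330,280))[:, :].repeat(1,0) if 0 else np.hstack([cv2.resize(im[185:310,360:470],(264,300)),np.zeros((300,296,3),np.uint8)])]))"
```

```text
25.05 [0.5812 0.1913 0.1637] [-1.7999e+02 -2.0000e-02 -1.7646e+02] cam [0.505 0.187 0.303] axis [ 0.28  0.02 -0.96] up [-0.96 -0.06 -0.28] qd 0.69 j6 [  36.5   18.3  -13.9   -0.   -57.8 -122.9]
center on z=.03: [[0.586, 0.196], [0.45, -0.003], [0.427, 0.374], [0.777, 0.474], [0.809, -0.057]] 360.0074488111056
```

View pics/mix2.png

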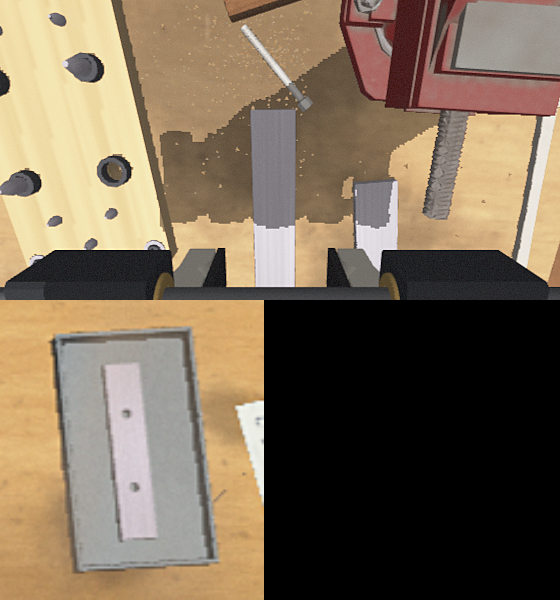

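Tray crop: the drilled strap lies flat along the tray. Wrist view: blank's near end at row ~109, cols 253–296; the vise spindle tip at (435,217).

Run:
```python
from h import *
import pickle
c=pickle.load(open("pics/w_bk.pkl","rb")); ct=info("top")
im=cv2.imread("pics/w_bk.png"); hsv=cv2.cvtColor(im,cv2.COLOR_BGR2HSV)
m=(hsv[...,1]<48)[:, :]
L=[];Rr=[]
for y in range(116,244,4):
    k=np.where(m[y,240:312])[0]+240; L.append((k.min()-.5,y)); Rr.append((k.max()+.5,y))
L=np.array(L);Rr=np.array(Rr); A=onz("wrist",L,.01,c)*1000;B=onz("wrist",Rr,.01,c)*1000
fa=np.polyfit(A[:,0],A[:,1],1);fb=np.polyfit(B[:,0],B[:,1],1)
print("yaw",np.degrees(np.arctan([fa[0],fb[0]])).round(2),"mid y at x=600:",((np.polyval(fa,600)+np.polyval(fb,600))/2).round(1),"width",(np.polyval(fa,600)-np.polyval(fb,600)).round(1))
for col in (260,270,280,290):
    k=np.where(~m[:130,col])[0]; print(col,k.max(),(onz("wrist",(col,k.max()+.5),.01,c)[0]*1000).round(1))
print("spindle tip", tri(("wrist",(435,217),c),("top",(118,219),ct)))
# near-end corners triangulated with top
print(tri(("wrist",(296,109),c),("top",((172+.5)/3.2-.5+110,(266+.5)/3.2-.5+165),ct)))
# drilled-in-hand end
cd=pickle.load(open("pics/h_dr.pkl","rb")); print("held end",(onz("wrist",(276,58.5),.129,cd)[0]*1000).round(1))
# in-jig end before lift
```

```text
yaw [4.18 3.76] mid y at x=600: 191.3 width -35.9
260 108 [509.9 175.1  10. ]
270 108 [509.4 183.   10. ]
280 108 [509.  190.8  10. ]
290 108 [508.5 198.6  10. ]
spindle tip (array([0.57325985, 0.3007546 , 0.06756479]), [5.659319894008809e-05, 5.6593198940412834e-05])
(array([0.50879372, 0.20246947, 0.02108152]), [0.000453006450855532, 0.00045300645085553985])
held end [442.8   6.  129. ]
```

jog_arm(deltas=[[[0.1,1.1,0,-2,0.008],[0.1,1,0,-3,0],[0.1,0,0,-3,0],[0.1,0,0,-2,0],[0.1,0,0,-0.5,0],[0.1,0,0,0,0]]])

```text
time_s: 25.9
tcp_pos: [0.6026, 0.1913, 0.0584]
eef_rot: [-180.0, -0.0, -176.0]
contact_force: [-0.7, 0.6, -0.2]
gripper_width: 0.0477
gripper_force: 0.0
```

jog_arm(deltas=[[[0.1,0,0,-1,0],[0.1,0,0,-1,0],[0.1,0,0,-1,0],[0.1,0,0,-0.7,0],[0.1,0,0,0,0]]])

```text
time_s: 26.52
tcp_pos: [0.6021, 0.1914, 0.0207]
eef_rot: [-180.0, -0.1, -176.0]
contact_force: [0.1, -0.5, -0.3]
gripper_width: 0.048
gripper_force: 0.0
```

jog_arm(deltas=[[[-1,0,0,0.1,0],[-1,0,0,0,0],[-1,0,0,0,0],[-1,0,0,0,0],[-1,0,0,0,0]]])

```text
time_s: 27.15
tcp_pos: [0.6028, 0.1917, 0.023]
eef_rot: [180.0, 0.0, -176.0]
contact_force: [-0.1, -0.6, 4.0]
gripper_width: 0.0356
gripper_force: 50.0
```

jog_arm(deltas=[[[-1,0,0,0.5,0],[-1,0,0,1,0],[-1,0,0,2,0],[-1,0,0,3,0],[-1,0,0,4,0],[-1,0,0,1.5,0],[-1,0,0,0,0]]])

```text
time_s: 28.02
tcp_pos: [0.6027, 0.1919, 0.1432]
eef_rot: [179.9, 0.1, -176.0]
contact_force: [0.2, -0.0, -6.2]
gripper_width: 0.0351
gripper_force: 50.0
```

jog_arm(deltas=[[[-1,-1.5,-2,0,0.016],[-1,-1.5,-3,0,0.016],[-1,-1.4,-4,0,0.016],[-1,-1.3,-4,0,0.016],[-1,-1,-2.5,0,0.016],[-1,0,-1.4,0,0.02],[-1,0,0,0,0.02],[-1,0,0,0,0]]])

```text
time_s: 29.02
tcp_pos: [0.5351, 0.0228, 0.1415]
eef_rot: [-180.0, -0.1, -169.1]
contact_force: [-0.4, -0.0, -5.5]
gripper_width: 0.0348
gripper_force: 50.0
```

```bash
python3 shot.py h_bk; python3 edge.py h_bk; python3 -c "
import cv2;b=cv2.imread('pics/h_bk.png');cv2.imwrite('pics/h_bkc.png',cv2.resize(b[:270,130:430],None,fx=2,fy=2))"
```

```text
29.02 [0.5351 0.0228 0.1415] [-1.8000e+02 -9.0000e-02 -1.6914e+02] cam [0.46  0.009 0.281] axis [ 0.27  0.05 -0.96] up [-0.94 -0.18 -0.28] qd 0.59 j6 [  23.4   12.9  -24.9   -0.   -52.2 -102.5]
center on z=.03: [[0.533, 0.026], [0.432, -0.171], [0.367, 0.17], [0.674, 0.302], [0.765, -0.177]] 360.0074488111056
h_bk 250 last saturated row 58; h_bk 260 last saturated row 58; h_bk 270 last saturated row 58; h_bk 280 last saturated row 58; h_bk 290 last saturated row 58; h_bk 300 last saturated row 58; h_bk 310 last saturated row 58; 
row80 pale cols 232 320
row150 cols 202 337
```

View pics/h_bkc.png

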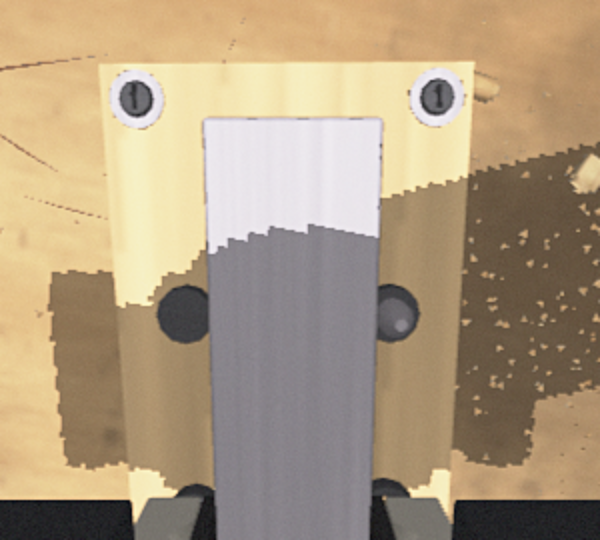

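jog_arm(deltas=[[[-1,0,0,-2,0],[-1,0,0,-3,0],[-1,0,0,-2,0],[-1,0,0,-1,0],[-1,0,0,0,0],[-1,0,0,0,0]]])

```text
time_s: 29.82
tcp_pos: [0.5362, 0.023, 0.0633]
eef_rot: [180.0, 0.1, -169.1]
contact_force: [0.6, 0.6, -5.1]
gripper_width: 0.0351
gripper_force: 50.0
```

jog_arm(deltas=[[[-1,-0.06,-0.03,-0.5,0],[-1,0,0,-0.3,0],[-1,0,0,-0.3,0],[-1,0,0,0,0]]])

```text
time_s: 30.32
tcp_pos: [0.5348, 0.0222, 0.0513]
eef_rot: [-180.0, -0.0, -169.1]
contact_force: [0.7, -0.3, -5.7]
gripper_width: 0.035
gripper_force: 50.0
```

jog_arm(deltas=[[[-1,0,0,-0.3,0],[-1,0,0,-0.3,0],[-1,0,0,-0.2,0],[-1,0,0,0,0]]])

```text
time_s: 30.82
tcp_pos: [0.535, 0.0223, 0.0434]
eef_rot: [-180.0, -0.0, -169.1]
contact_force: [0.1, 0.0, -4.5]
gripper_width: 0.0352
gripper_force: 50.0
```

Clean entry; seat it and release.

jog_arm(deltas=[[[-1,0,0,-0.1,0],[-1,0,0,-0.1,0],[-1,0,0,0,0]]])

```text
time_s: 31.2
tcp_pos: [0.5351, 0.0223, 0.043]
eef_rot: [-180.0, 0.0, -169.1]
contact_force: [-6.0, 0.9, 10.4]
gripper_width: 0.035
gripper_force: 50.0
```

jog_arm(deltas=[[[0,0,0,0,0],[0.1,0,0,0,0],[0.1,0,0,0,0],[0.1,0,0,1,0],[0.1,0,0,4,0],[0.1,0,0,5,0],[0.1,0,0,1.8,0],[0.1,0,0,0,0]]])

```text
time_s: 32.2
tcp_pos: [0.536, 0.0227, 0.1619]
eef_rot: [180.0, 0.2, -169.1]
contact_force: [-0.3, 0.3, 0.3]
gripper_width: 0.0481
gripper_force: 0.0
```

```bash
python3 shot.py w_in; python3 -c "
import cv2;b=cv2.imread('pics/w_in.png');cv2.imwrite('pics/w_inc.png',cv2.resize(b[60:300,150:410],None,fx=2.2,fy=2.2))"
```

```text
32.2 [0.536  0.0227 0.1619] [ 179.96    0.24 -169.12] cam [0.46  0.009 0.301] axis [ 0.28  0.05 -0.96] up [-0.94 -0.18 -0.28] qd 2.18 j6 [  23.4   11.6  -23.6    0.   -54.5 -102.5]
center on z=.03: [[0.54, 0.028], [0.431, -0.185], [0.361, 0.183], [0.694, 0.327], [0.793, -0.193]] 360.0074488111056
```

View pics/w_inc.png

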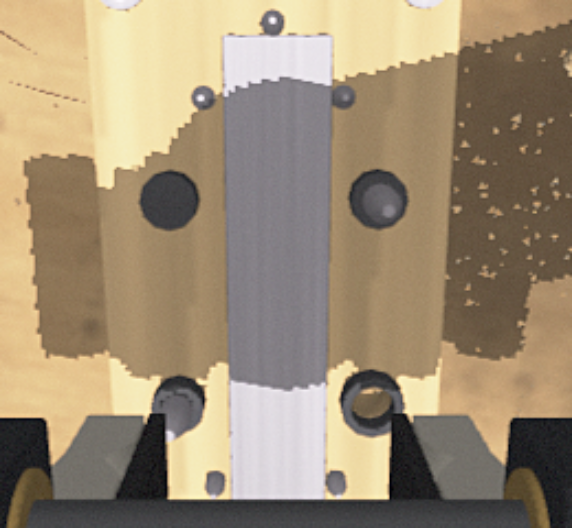

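The blank sits down between the pins at (272,22), (203,97), (343,97). Fetch the plate.

jog_arm(deltas=[[[0.1,0.3,-2.5,0,-0.02],[0.1,0.4,-3,0,-0.02],[0.1,0.4,-3,0,-0.02],[0.1,0.4,-3,0,-0.02],[0.1,0.4,-3,0,-0.02],[0.1,0.4,-3,0,-0.02],[0.1,0.4,-2.5,0,-0.02],[0.1,0.05,-1.9,-1,-0.015]]])

```text
time_s: 33.25
tcp_pos: [0.5624, -0.1978, 0.1486]
eef_rot: [180.0, -0.0, -178.1]
contact_force: [0.4, 0.9, -0.8]
gripper_width: 0.0483
gripper_force: 0.0
```

jog_arm(deltas=[[[0.1,0,0,-2,0],[0.1,0,0,-2,0],[0.1,0,0,-2,0],[0.1,0,0,-1,0],[0.1,0,0,-0.4,0],[0.1,0,0,0,0]]])

```text
time_s: 34.0
tcp_pos: [0.5625, -0.1967, 0.0755]
eef_rot: [-180.0, -0.0, -178.0]
contact_force: [-0.1, 0.1, 0.3]
gripper_width: 0.0482
gripper_force: 0.0
```

jog_arm(deltas=[[[0.1,0,0,0,0]]])

```text
time_s: 34.12
tcp_pos: [0.5629, -0.1967, 0.0762]
eef_rot: [-180.0, 0.1, -178.0]
contact_force: [-0.4, -0.7, -0.8]
gripper_width: 0.0481
gripper_force: 0.0
```

jog_arm(deltas=[[[-1,0.02,0.03,0,0],[-1,0,0,0,0],[-1,0,0,0,0],[-1,0,0,0,0],[-1,0,0,0,0]]], force=40)

```text
time_s: 34.75
tcp_pos: [0.5627, -0.1964, 0.0756]
eef_rot: [-180.0, 0.0, -178.0]
contact_force: [-0.1, 0.4, -0.0]
gripper_width: 0.0155
gripper_force: 40.0
```

jog_arm(deltas=[[[-1,0,0,0.5,0],[-1,0,0,1,0],[-1,0,0,2,0],[-1,0,0,3,0],[-1,0,0,2,0],[-1,0,0,0,0]]])

```text
time_s: 35.5
tcp_pos: [0.5636, -0.1964, 0.1626]
eef_rot: [-180.0, 0.2, -178.0]
contact_force: [0.1, 0.4, -4.6]
gripper_width: 0.0155
gripper_force: 40.0
```

jog_arm(deltas=[[[-1,-0.3,2.5,0,0.02],[-1,-0.4,3,0,0.02],[-1,-0.4,3,0,0.02],[-1,-0.4,3,0,0.02],[-1,-0.4,3,0,0.02],[-1,-0.4,3,0,0.02],[-1,-0.4,2.5,0,0.02],[-1,-0.1,1.9,0,0.015]]])

```text
time_s: 36.5
tcp_pos: [0.5338, 0.0235, 0.1597]
eef_rot: [180.0, -0.1, -169.1]
contact_force: [0.7, 0.4, -4.7]
gripper_width: 0.0153
gripper_force: 40.0
```

jog_arm(deltas=[[[-1,0,0,-3,0],[-1,0,0,-2,0],[-1,0,0,-0.6,0],[-1,0,0,0,0],[-1,0,0,0,0]]])

```text
time_s: 37.12
tcp_pos: [0.5353, 0.0227, 0.1053]
eef_rot: [180.0, 0.1, -169.1]
contact_force: [-0.4, 0.3, -4.5]
gripper_width: 0.0157
gripper_force: 40.0
```

jog_arm(deltas=[[[-1,-0.04,-0.03,-1,0],[-1,0,0,-0.4,0],[-1,0,0,-0.3,0],[-1,0,0,-0.3,0],[-1,0,0,-0.3,0],[-1,0,0,0,0]]])

```text
time_s: 37.88
tcp_pos: [0.5341, 0.0223, 0.0813]
eef_rot: [-180.0, -0.0, -169.1]
contact_force: [0.5, 0.3, -3.8]
gripper_width: 0.016
gripper_force: 40.0
```

jog_arm(deltas=[[[-1,0.04,0,-0.3,0],[-1,0,0,-0.3,0],[-1,0,0,-0.3,0],[-1,0,0,-0.3,0],[-1,0,0,0,0]]])

```text
time_s: 38.5
tcp_pos: [0.5346, 0.0222, 0.0692]
eef_rot: [-180.0, -0.0, -169.1]
contact_force: [1.5, -1.6, -6.0]
gripper_width: 0.016
gripper_force: 40.0
```

jog_arm(deltas=[[[-1,0,0,-0.15,0],[-1,0,0,-0.1,0],[-1,0,0,0,0]]])

```text
time_s: 38.88
tcp_pos: [0.5347, 0.0222, 0.0671]
eef_rot: [-180.0, 0.0, -169.1]
contact_force: [0.0, -2.2, -3.8]
gripper_width: 0.0157
gripper_force: 40.0
```

jog_arm(deltas=[[[-1,0,0,-0.1,0],[-1,0,0,-0.1,0],[-1,0,0,0,0]]])

```text
time_s: 39.25
tcp_pos: [0.5347, 0.0222, 0.0666]
eef_rot: [-180.0, 0.0, -169.1]
contact_force: [-4.8, -2.5, 13.7]
gripper_width: 0.016
gripper_force: 40.0
```

jog_arm(deltas=[[[0,0,0,0,0],[0.1,0,0,0,0],[0.1,0,0,0,0],[0.1,0,0,1,0],[0.1,0,0,4,0],[0.1,0,0,5,0]]])

```text
time_s: 40.0
tcp_pos: [0.534, 0.0221, 0.1659]
eef_rot: [-180.0, -0.1, -169.1]
contact_force: [0.5, 1.2, -0.4]
gripper_width: 0.0485
gripper_force: 0.0
```

jog_arm(deltas=[[[0.1,-0.9,-2,0,0.175],[0.1,-1,-3,0,0.175],[0.1,-1,-3,0,0.175],[0.1,-1,-3,0,0.175],[0.1,-1,-3,0,0.175],[0.1,-1,-3,0,0.175],[0.1,-1,-3,0,0.175],[0.1,-0.77,-2.26,0,0.175]]])

```text
time_s: 41.0
tcp_pos: [0.4576, -0.2014, 0.1658]
eef_rot: [-180.0, -0.0, -88.6]
contact_force: [0.2, -0.1, 1.0]
gripper_width: 0.0484
gripper_force: 0.0
```

jog_arm(deltas=[[[0.1,0,0,0,0.014],[0.1,0,0,-1,0],[0.1,0,0,0,0]]])

```text
time_s: 41.38
tcp_pos: [0.4576, -0.1996, 0.1542]
eef_rot: [179.9, 0.0, -88.2]
contact_force: [-0.1, -0.0, -0.1]
gripper_width: 0.0482
gripper_force: 0.0
```

```bash
python3 shot.py w_pk; python3 -c "
from h import *
im=r.capture('top');cv2.imwrite('pics/top3.png',im);b=cv2.imread('pics/w_pk.png')
cv2.imwrite('pics/mix3.png',np.hstack([cv2.resize(b[200:380,180:380],(400,360)),cv2.resize(im[170:305,190:290],(267,360))]))"
```

```text
41.38 [ 0.4576 -0.1996  0.1542] [ 1.7991e+02  2.0000e-02 -8.8180e+01] cam [ 0.459 -0.274  0.293] axis [-0.01  0.28 -0.96] up [ 0.03 -0.96 -0.28] qd 0.85 j6 [ -1.    8.8 -28.4  -0.  -52.9   2.8]
center on z=.03: [[0.453, -0.196], [0.64, -0.333], [0.276, -0.344], [0.189, -0.003], [0.703, 0.012]] 360.0074488111056
```

View pics/mix3.png

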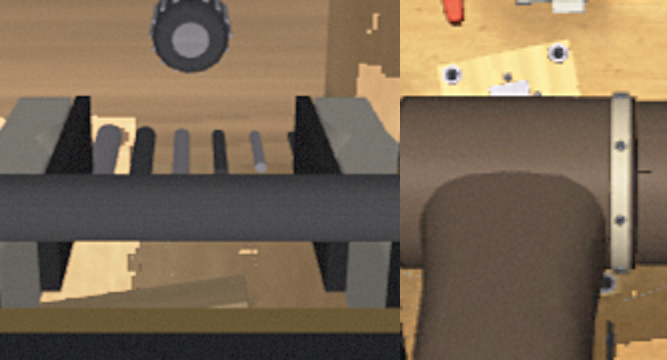

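Run:
```python
from h import *
import pickle
c=pickle.load(open("pics/w_pk.pkl","rb")); print((onz("wrist",(275,220),.068,c)[0]*1000).round(1))
```

```text
[ 457. -200.   68.]
```

jog_arm(deltas=[[[0.1,0.04,-0.08,-3,0],[0.1,0,0,-3,0],[0.1,0,0,-2,0],[0.1,0,0,-1,0],[0.1,0,0,0,0],[0.1,0,0,0,0]]])

```text
time_s: 42.22
tcp_pos: [0.459, -0.2011, 0.0658]
eef_rot: [-179.9, -0.0, -88.1]
contact_force: [0.3, 1.3, 0.5]
gripper_width: 0.0485
gripper_force: 0.0
```

jog_arm(deltas=[[[0.1,-0.07,0.07,-0.2,0],[0.1,0,0,0,0],[-1,0,0,0,0],[-1,0,0,0,0],[-1,0,0,0,0],[-1,0,0,0,0],[-1,0,0,0,0]]], force=30)

```text
time_s: 43.1
tcp_pos: [0.4577, -0.2004, 0.0631]
eef_rot: [-180.0, -0.0, -88.1]
contact_force: [0.1, 0.2, 0.8]
gripper_width: 0.0247
gripper_force: 30.0
```

jog_arm(deltas=[[[-1,0,0,0.5,0],[-1,0,0,1,0],[-1,0,0,2,0],[-1,0,0,3,0],[-1,0,0,3,0],[-1,0,0,1,0],[-1,0,0,0,0]]])

```text
time_s: 43.98
tcp_pos: [0.4578, -0.2003, 0.1686]
eef_rot: [-179.9, 0.0, -88.1]
contact_force: [1.0, -0.2, -0.9]
gripper_width: 0.0247
gripper_force: 30.0
```

jog_arm(deltas=[[[-1,1,2.5,0,0.02],[-1,1.4,3.5,0,0.02],[-1,1.4,3.5,0,0.02],[-1,1.4,3.5,0,0.02],[-1,1.4,3.5,0,0.02],[-1,1.4,3.5,0,0.02],[-1,1.4,3.5,0,0.02],[-1,1.34,3.01,0,0.02]]])

```text
time_s: 44.98
tcp_pos: [0.5646, 0.0658, 0.1663]
eef_rot: [179.8, -0.0, -78.9]
contact_force: [0.2, -1.4, -0.6]
gripper_width: 0.025
gripper_force: 30.0
```

jog_arm(deltas=[[[-1,0,0,-2,0],[-1,0,0,-2,0],[-1,0,0,-1,0],[-1,0,0,0,0],[-1,0,0,0,0]]])

```text
time_s: 45.6
tcp_pos: [0.5654, 0.0647, 0.1185]
eef_rot: [-180.0, -0.0, -78.9]
contact_force: [0.1, 0.1, -0.8]
gripper_width: 0.025
gripper_force: 30.0
```

jog_arm(deltas=[[[-1,0,0,0,0]]])

```text
time_s: 45.72
tcp_pos: [0.5655, 0.0648, 0.1188]
eef_rot: [-179.9, 0.0, -78.9]
contact_force: [0.4, -0.1, -1.3]
gripper_width: 0.0257
gripper_force: 30.0
```

jog_arm(deltas=[[[-1,0,0,-1.5,0],[-1,0,0,-0.6,0],[-1,0,0,-0.3,0],[-1,0,0,-0.3,0],[-1,0,0,-0.3,0],[-1,0,0,0,0]]])

```text
time_s: 46.48
tcp_pos: [0.565, 0.0647, 0.0879]
eef_rot: [180.0, -0.0, -78.9]
contact_force: [0.7, -0.1, -1.3]
gripper_width: 0.0252
gripper_force: 30.0
```

jog_arm(deltas=[[[-1,0,0,-0.4,0],[-1,0,0,-0.4,0],[-1,0,0,-0.4,0],[-1,0,0,-0.4,0],[-1,0,0,-0.3,0],[-1,0,0,0,0]]])

```text
time_s: 47.22
tcp_pos: [0.5649, 0.0646, 0.0687]
eef_rot: [180.0, -0.0, -78.9]
contact_force: [0.2, 0.7, -0.5]
gripper_width: 0.0251
gripper_force: 30.0
```

jog_arm(deltas=[[[-1,0,0,-0.15,0],[-1,0,0,-0.1,0],[-1,0,0,-0.1,0],[-1,0,0,0,0]]])

```text
time_s: 47.72
tcp_pos: [0.5651, 0.0648, 0.0661]
eef_rot: [-180.0, -0.0, -78.9]
contact_force: [-2.4, 0.1, 5.7]
gripper_width: 0.0248
gripper_force: 30.0
```

Home with contact. Release, retreat, and check.

jog_arm(deltas=[[[0,0,0,0,0],[0.1,0,0,0,0],[0.1,0,0,0,0],[0.1,0,0,1,0],[0.1,0,0,4,0],[0.1,0,0,5,0],[0.1,-1,5,4,0],[0.1,-1,5,2,0]]])

```text
time_s: 48.72
tcp_pos: [0.546, 0.1639, 0.2277]
eef_rot: [-179.8, 0.1, -79.0]
contact_force: [0.7, 0.7, -1.1]
gripper_width: 0.0481
gripper_force: 0.0
```

jog_arm(deltas=[[[0.1,-1,3,0,0],[0.1,0,0,0,0],[0.1,0,0,0,0]]])

```text
time_s: 49.1
tcp_pos: [0.5353, 0.1928, 0.2245]
eef_rot: [-180.0, -0.0, -78.9]
contact_force: [-0.0, -0.1, -0.2]
gripper_width: 0.048
gripper_force: 0.0
```

```bash
python3 shot.py w_end; python3 -c "
from h import *
im=r.capture('scene');b=cv2.imread('pics/w_end.png')
cv2.imwrite('pics/mix4.png',np.hstack([cv2.resize(b[60:260,100:420],(480,300)),cv2.resize(im[190:300,180:290],(300,300))]))"
```

```text
49.1 [0.5353 0.1928 0.2245] [-179.99   -0.    -78.91] cam [0.549 0.12  0.363] axis [-0.05  0.27 -0.96] up [ 0.18 -0.94 -0.28] qd 0.92 j6 [ 39.5  11.5 -14.7   0.  -63.8 -28.4]
center on z=.03: [[0.526, 0.217], [0.788, 0.084], [0.335, -0.005], [0.157, 0.403], [0.796, 0.528]] 360.0074488111056
```

View pics/mix4.png

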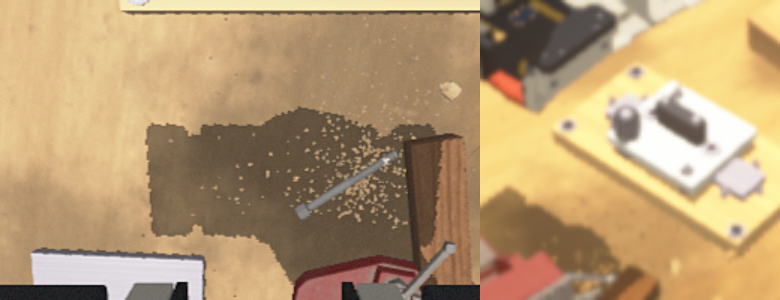

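The scene crop shows the plate seated over the dowels, with the pin knob down on it and the strap ends between their pins. The gripper is clear of everything, so I'm handing in.

```bash
python3 -c "
from plant import r
print(r.close_job())"
```

```text
the job is handed in; nothing more can be done
None
```

The job is done and handed in at about 49 s: the drilled strap is in the tray, the long blank is loaded in the jig, the plate and lock pin are back home, and the short strap was left alone.

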